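# Clamp the emergency-stop box with the turnbuckle

### The arm

A 6-joint arm with a two-finger parallel gripper is mounted at the origin on the work surface. World frame = base frame: x ahead of the robot, y to its left, z up, the work surface at z = 0. Lengths are in mm, angles in rad, forces in N, time in s.
With the tool pointing down it reaches from about 275 to 825 mm from the base axis. Payload 5.2 kg.
Tool frame: the origin (TCP) lies at the very end of the fingers, on their centre line; the grasp point (between the pads) lies 19 mm behind it; z points along the fingers, y is the line along which they close (so a half turn about z gives the same grasp; the last joint's range is limited). The gripper opens to 93 mm and grips with 3 to 60 N. Pads are 15 mm wide; open, the fingers measure 128 mm over their backs; the gripper's body (75 mm by 188 mm) begins 65 mm behind the grasp point.
Start: joints at [-1.408, 0.259, 1.535, -0, 1.348, -0.203], TCP at [196.754, -513.608, 218.653] pointing down, gripper open.
Joint ranges: [-3.14, 3.14], [-0.91, 2.08], [0.19, 2.58], [-1.22, 4.36], [0.22, 2.71], [-3.12, 3.12]. Speed limits (rad/s): [2.57, 2.57, 3.14, 3.14, 3.14, 3.14].

### API

Orientations are given as [roll, pitch, yaw] about the fixed x, y, z axes, in that order (R = Rz(yaw) Ry(pitch) Rx(roll)).
In Python, from bench import robot gives the robot as it stands. The module is installed in compiled form; this text tells all that it offers. Calls block until the motion is done:
- robot.move_ptp(position, orientation): joint-space move of the TCP to a pose.
- robot.move_linear(position, ori=None, speed=150, f_stop=None): straight line of the TCP; ori=None keeps the orientation; speed is the mean speed in mm/s. With f_stop (N) it stops when the force on the tool has changed by that much, and returns True; else False.
- robot.move_j(angles): joint-space move.
- robot.move_gripper(opening): opening from 0.0 (shut) to 1.0 (fully open); the grip force is fixed at half the most; returns when the fingers have stopped.
- robot.sleep(seconds).
- robot.inverse_kinematics(position, orientation): joint angles nearest the present ones, or None.
- robot.get_image(name): name is "scene" or "top" or "wrist"; returns a dict with "img" (480x640x3 uint8, blue, green, red), "fovy" (degrees; the focal length in pixels is half the picture's height over the tangent of half this angle, whatever the lens; pixels are square), "cx", "cy" (the principal point, pixels), "eye" and "orientation" of the camera in the world. Camera axes: x right, y down, z forward; pixel columns grow to the right and rows downward; lengths in mm; the calibration is good to about 2 mm. A picture is of the moment at which its call begins. There is no depth.
A pose or a line that the arm cannot do raises robot.MotionError and nothing moves.
- robot.hand_in(): hands the job in; it is judged then, once.
Readings, each from a call of its own:
- robot.current_t(): time.
- robot.current_qpos(): joint angles.
- robot.current_joint_vel(): joint speeds.
- robot.current_joint_efforts(): joint torques, N m.
- robot.current_tcp_pos(): TCP position.
- robot.current_eef_rot(): TCP orientation.
- robot.current_contact_force(): force on the tool from outside, world axes, zero at the start.
- robot.current_ft_torque(): the same for the moment, N m.
- robot.current_gripper_width(): opening from 0.0 (shut) to 1.0 (fully open).
- robot.current_finger_force(): force on a finger pad.
Only numpy, scipy, OpenCV 4.12 (cv2) and the standard library are available. Lean on these libraries where they do the work, as an engineer would, in place of code of your own. Each camera call takes 0.05 s, during which the arm holds its last target. There are 200 camera calls.

### The job

Two clamp fixtures stand on the assembly bench, each with a turnbuckle beside the box it holds. Clamp the white box with the red mushroom button: swing the handle of its turnbuckle up and over towards the box until it is fully home at its stop, so that both jaws draw in on the box, then let go. Leave the other fixture, with the grey box, as it is.

Things in the scene. Friction and masses are not known exactly. Their poses are not given: they have to be found in the camera images.
- sleeve (a joint): Turn (rad) of the blue turnbuckle body of the white box's fixture: 0 = open, 1.75 = stop, jaws closed on the box. At 0 its handle leans 1.134 rad (65 deg) from upright, away from the box; growing, it rises, is upright at 1.134 and at 1.75 leans 0.616 rad towards the box. Each rad draws both jaws in 7 mm. Stays where left; needs about 2 N at the knob, a little more as the jaws press the box.
- axle (a point): Middle of that turnbuckle's axis, fixed, 60 mm above the table. x: level, towards the box; y: along the axis; z up. Blue body 64 mm long, 28 thick. Handle: 10 mm rod from its middle, ending in a black ball 26 mm wide, centre at x = 100 sin(a), y = 0, z = 100 cos(a) mm here, a = joint - 1.134. Nearest parts: jaw ears, tops 18 mm above the axis, 35 to 62 mm to either side in y, within 17 mm in x.
- station_mid (a point): Centre of the white 72 x 72 x 50 mm control box (button not counted), loose, 0.3 kg, standing on the 12 mm base plate between the open jaws, about 126 mm from the axle in its x. On top a yellow plate and a red mushroom button 40 mm wide, its top 59 mm above this point. z up. The closing jaws push it to the middle.
- other_knob (a point): Centre of the black 26 mm ball knob of the other fixture's turnbuckle (same build, holding a grey box with a green button): to be left alone.

How it is judged:
By the outcome, as a careful person would: the job done as asked, in the order asked, and still so for the second after the job is handed in, with the robot touching nothing.
It also fails if it takes over 35 s, if anything falls off the work surface, if the arm or the gripper's body presses on something with over 40 N, if the wrist force passes 120 N, or if a joint passes its speed limit or range.

## Working session

There is one attempt and no reset: what is moved stays moved. The work goes in short steps, each a Python script; the robot and the scene stay as the last script left them, time stands still between calls to the robot, and variables do not carry over. Pictures are saved under pics/ and viewed, at most 10 in all, crops included, and the job is handed in when it is done.

```bash
mkdir -p pics
python3 - <<'E'
from bench import robot
import cv2
for n in ("scene","top"):
    d=robot.get_image(n); cv2.imwrite(f"pics/{n}0.png",d["img"])
    print(n,d["fovy"],d["cx"],d["cy"],d["eye"],d["orientation"])
print(robot.current_t())
E
```

```text
scene 43.885756118176744 311.85635067373374 242.6492053968379 [ 949.95233929 -668.27999787  720.43812931] [-2.25367441  0.02212318  0.50545204]
top 57.12571797548648 318.1595193163512 240.36588419609504 [527.58635492  -9.43649563 742.44431166] [-3.04840202  0.02418492 -1.56962414]
0.1
```

View pics/scene0.png

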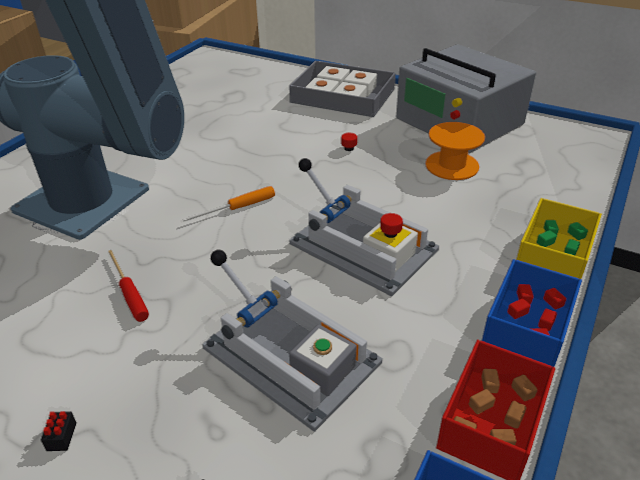

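View pics/top0.png

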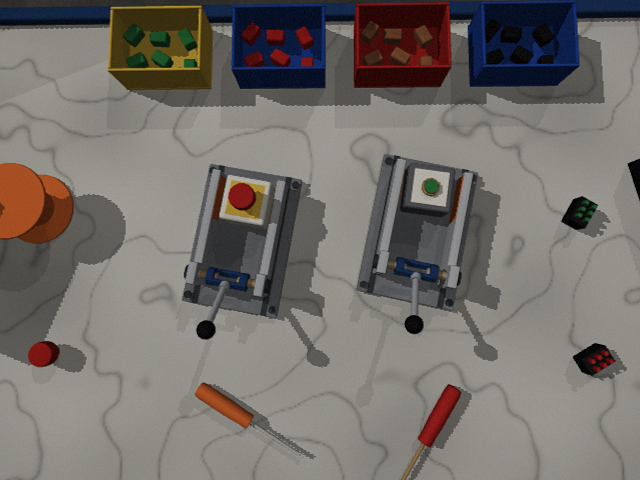

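The white box's fixture is the one with its knob at scene (305,165) / top (206,330), blue body at (335,209) / (227,279) and red button at (391,222) / (242,196). The other knob is at (219,257) / (414,324). Next I triangulate these.

```bash
cat > h.py <<'E'
import numpy as np, cv2
from scipy.spatial.transform import Rotation as Ro
def ray(d,uv):
    f=240/np.tan(np.radians(d["fovy"])/2)
    v=np.array([(uv[0]-d["cx"])/f,(uv[1]-d["cy"])/f,1])
    v=Ro.from_euler("xyz",d["orientation"]).apply(v)
    return np.array(d["eye"]),v/np.linalg.norm(v)
def onplane(d,uv,z):
    e,v=ray(d,uv); return e+v*(z-e[2])/v[2]
def tri(rs):
    A=sum(np.eye(3)-np.outer(v,v) for e,v in rs); b=sum((np.eye(3)-np.outer(v,v))@e for e,v in rs)
    p=np.linalg.solve(A,b); return p,[np.linalg.norm(np.cross(p-e,v)) for e,v in rs]
def blob(img,c,r,kind):
    h=cv2.cvtColor(img,cv2.COLOR_BGR2HSV).astype(int); H,S,V=h[...,0],h[...,1],h[...,2]
    m={"black":V<45,"blue":(abs(H-110)<15)&(S>110)&(V>40),"red":((H<8)|(H>172))&(S>150)&(V>60)}[kind]
    w=np.zeros(m.shape,np.uint8); x,y=c; w[y-r:y+r,x-r:x+r]=m[y-r:y+r,x-r:x+r]
    n,l,s,ce=cv2.connectedComponentsWithStats(w); i=1+np.argmax(s[1:,4]); return ce[i],s[i],l==i
E
python3 - <<'E'
from h import *
from bench import robot
D={n:robot.get_image(n) for n in("scene","top")}
for nm,k,a,b,r in[("knob","black",(305,165),(206,330),14),("other","black",(219,257),(414,324),14),("body","blue",(335,209),(227,279),26),("btn","red",(391,222),(242,196),20)]:
    B=[blob(D[n]["img"],c,r,k) for n,c in(("scene",a),("top",b))]
    p,e=tri([ray(D[n],x[0]) for n,x in zip(D,B)])
    print(nm,p.round(1),np.round(e,1),[(x[0].round(1),x[1]) for x in B])
    if k=="blue":
        ys,xs=np.nonzero(B[1][2]); v=cv2.fitLine(np.c_[xs,ys].astype(np.float32),2,0,.01,.01).ravel()
        P=[onplane(D["top"],v[2:]+s*v[:2],70) for s in(-20,20)]
        d=P[1]-P[0]; print("axis dir deg",np.degrees(np.arctan2(d[1],d[0])))
E
```

```text
knob [461.  161.1 127.4] [0.6 0.6] [(array([304.6, 164.6]), array([299, 159,  12,  13, 116], dtype=int32)), (array([205.5, 329.4]), array([197, 321,  18,  18, 269], dtype=int32))]
other [ 468.7 -127.2  119.5] [0.5 0.5] [(array([218.1, 257.3]), array([211, 250,  16,  16, 178], dtype=int32)), (array([413.6, 324. ]), array([405, 315,  18,  19, 268], dtype=int32))]
body [535.5 135.   67.1] [4.5 4.5] [(array([336.1, 208.1]), array([321, 195,  29,  28, 265], dtype=int32)), (array([236.3, 278.8]), array([217, 269,  31,  22, 294], dtype=int32))]
axis dir deg -124.97934267641828
btn [656.9 123.6  82.4] [1.8 1.8] [(array([391.1, 223.6]), array([381, 213,  22,  22, 394], dtype=int32)), (array([240.9, 195.2]), array([228, 183,  26,  25, 503], dtype=int32))]
```

Run:
```python
from h import *
from bench import robot
d=robot.get_image("top"); im=d["img"]
h=cv2.cvtColor(im,cv2.COLOR_BGR2HSV).astype(int)
m=(abs(h[...,0]-110)<15)&(h[...,1]>110)&(h[...,2]>40)
w=np.zeros(m.shape,np.uint8); w[255:305,195:265]=m[255:305,195:265]
w=cv2.morphologyEx(w,cv2.MORPH_OPEN,np.ones((3,3),np.uint8))
ys,xs=np.nonzero(w); r=cv2.minAreaRect(np.c_[xs,ys].astype(np.float32)); print(r)
c=cv2.boxPoints(r); P=np.array([onplane(d,p,66)[:2] for p in c]); print(P.round(1),P.mean(0),np.linalg.norm(P[0]-P[1]),np.linalg.norm(P[1]-P[2]))
for i in(0,1):
    v=P[i+1]-P[i]; print(np.degrees(np.arctan2(v[1],v[0])))
k=cv2.resize(im[150:350,150:350],(600,600),interpolation=cv2.INTER_CUBIC); cv2.imwrite("pics/crop.png",k)
```

```text
((225.8474884033203, 278.3236083984375), (41.47993850708008, 17.444150924682617), 10.491477012634277)
[[525.  182.7]
 [551.3 178.4]
 [539.8 115. ]
 [513.6 119.5]] [532.40275205 148.9072662 ] 26.683053352030434 64.41169287565452
-9.19013503191315
-100.35113566343935
```

View pics/crop.png

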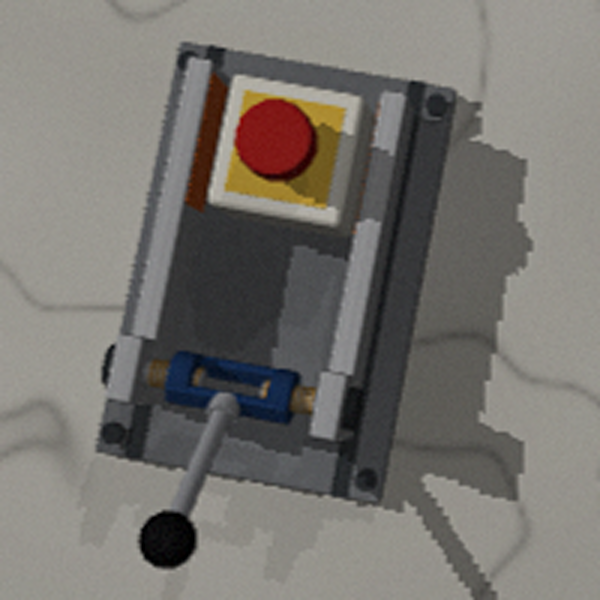

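The axle comes out at about (532, 149, 60) with yaw about -10°. The knob is 72 mm away level and 67 mm up, so its radius is about 99 mm, which agrees with the 100 given; the joint now reads about 0.3. I'll move above the knob and check from close by.

Run:
```python
from h import *
from bench import robot
print(robot.current_eef_rot())
y=np.radians(-10)
c=[[np.pi,0,y],[np.pi,0,y+np.pi]]
q0=np.array(robot.current_qpos()); o=c[0]
for k in c:
    print(k,np.round(robot.inverse_kinematics([461,161,200],k),2))
robot.move_gripper(0.65)
robot.move_ptp([461,161,200],o)
d=robot.get_image("wrist"); cv2.imwrite("pics/w1.png",d["img"]); print(d["eye"],d["orientation"],d["fovy"],d["cx"],d["cy"])
print(robot.current_t(),robot.current_qpos(),robot.current_tcp_pos())
```

```text
[-3.14076251e+00 -1.60553051e-04  3.65766078e-01]
[3.141592653589793, 0, np.float64(-0.17453292519943295)] [ 0.11  0.16  1.71 -0.    1.27  1.85]
[3.141592653589793, 0, np.float64(2.9670597283903604)] [ 0.11  0.16  1.71  0.    1.27 -1.29]
[530.72455236 148.89468563 365.82224036] [ 2.88533997e+00 -4.12356712e-04 -1.74644196e+00] 69.82512121117428 319.2162100769677 240.99580140135652
3.5917 [ 1.05877800e-01  1.61765754e-01  1.70621210e+00 -1.58070086e-04
  1.27353460e+00  1.85219380e+00] [461.33593866 160.39677278 199.99015559]
```

View pics/w1.png

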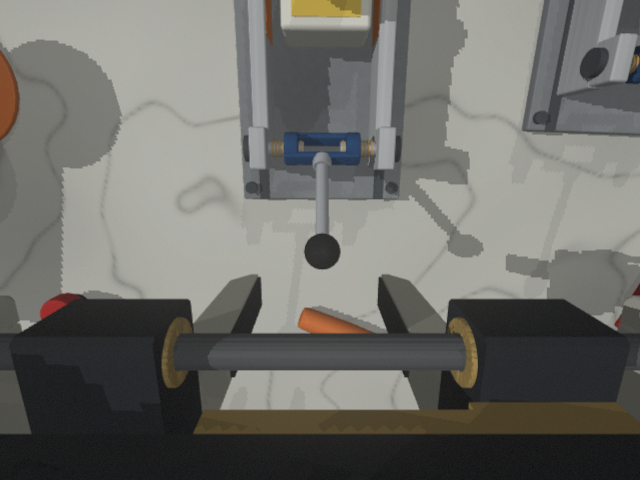

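The wrist view shows the knob at (322,251), midway between the fingers, and the blue body centred at (322,148) and square to the image, so the yaw is right. I'll refine both points, grip the knob and follow the arc, with force guards on each segment.

Run:
```python
from h import *
from bench import robot
d=robot.get_image("wrist"); t=robot.get_image("top")
uv=blob(d["img"],(322,251),22,"black")[0]
p,e=tri([ray(d,uv),ray(t,(205.5,329.4))]); print("knob",uv,p,e)
ax=onplane(d,(322,148),66); print("axle",ax)
X=np.array([np.cos(np.radians(-10)),np.sin(np.radians(-10)),0]); Y=np.array([-X[1],X[0],0])
A=(ax+[532.4,148.9,0])/2; A[2]=60
r=p-A; print("rel x,y,z",r@X,r@Y,r[2],np.linalg.norm(r))
np.save("g.npy",np.array([A,p]))
```

```text
knob [328.25 236.5 ] [467.94960675 155.50517053 136.59023651] [np.float64(6.226130220959834), np.float64(6.226130220959707)]
axle [532.60917007 146.00421326  66.        ]
rel x,y,z -64.97264297853722 -3.2791345675096997 76.59023651137466 100.49010592091446
```

The wrist blob picked up a stray dark patch, so I'll use the visible centre (322,251) instead.

```bash
cat > go.py <<'E'
from h import *
from bench import robot
X=np.array([np.cos(np.radians(-10)),np.sin(np.radians(-10)),0]); Y=np.array([-X[1],X[0],0]); Z=np.array([0,0,1.])
A=np.load("g.npy")[0]
at=lambda a,r=100:A+r*(np.sin(a)*X+np.cos(a)*Z)
tcp=lambda p:p-19*Z
def st(*m): print(*m,"t",round(robot.current_t(),2),"F",np.round(robot.current_contact_force(),1),"tcp",np.round(robot.current_tcp_pos(),1),flush=True)
E
python3 - <<'E'
from go import *
d=robot.get_image("wrist"); t=robot.get_image("top")
p,e=tri([ray(d,(322,251)),ray(t,(205.5,329.4)) ]); k=(p+[461,161.1,127.4])/2
r=k-A; print("knob",p,e,"A",A,"rel",r@X,r@Y,r[2],np.linalg.norm(r))
a0=np.arctan2(r@X,r[2]); print("a0",a0,at(a0))
if abs(np.linalg.norm(r)-100)<6 and abs(r@Y)<6:
    g=tcp(at(a0)); 
    robot.move_linear(g+40*Z); 
    print(robot.move_linear(g,speed=60,f_stop=10)); st("down")
    robot.move_gripper(0.0); st("grip",robot.current_gripper_width()*93,robot.current_finger_force())
    np.save("a0.npy",a0)
    d=robot.get_image("wrist"); cv2.imwrite("pics/w2.png",d["img"])
E
```

```text
knob [462.65046628 159.20668599 133.48361568] [np.float64(0.6584191291846144), np.float64(0.6584191291845862)] A [532.50458503 147.45210663  60.        ] rel -71.81112027310277 0.23493539121798282 70.44180784061211 100.59294449100196
a0 -0.795023765910091 [462.20110477 159.84850704 130.02678002]
False
down t 5.08 F [-0.7  0.4 -0.2] tcp [462.4 159.9 111.1]
grip 24.53167837021199 30.000177025794983 t 5.76 F [-1.2 -5.4  0.8] tcp [461.9 158.5 111. ]
```

View pics/w2.png

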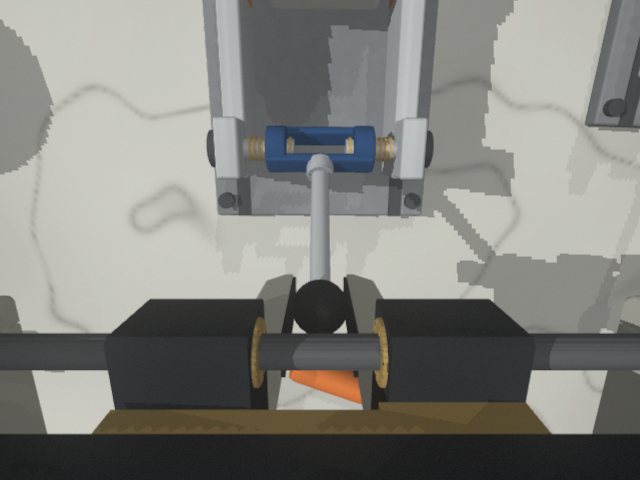

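The pads hold the ball: 24.5 mm width, with the knob between the fingers at (320,307). Now the swing.

Run:
```python
from go import *
a=float(np.load("a0.npy")); off=-1.3*Y
dr=0.0
while a<0.5:
    a=min(a+0.16,0.5)
    s=robot.move_linear(tcp(at(a,100+dr))+off,speed=70,f_stop=25)
    F=np.array(robot.current_contact_force()); rad=np.sin(a)*X+np.cos(a)*Z; tan=np.cos(a)*X-np.sin(a)*Z
    st(round(a,2),s,"rad",round(F@rad,1),"tan",round(F@tan,1),"y",round(F@Y,1),"w",round(robot.current_gripper_width()*93,1))
    if s: break
```

```text
-0.64 False rad 0.5 tan 0.3 y -3.0 w 24.5 t 6.18 F [-0.6 -2.9  0.6] tcp [474.7 156.2 122.2]
-0.48 False rad 0.5 tan 1.0 y -3.6 w 24.7 t 6.56 F [ 0.  -3.6  0.9] tcp [488.1 153.7 130.3]
-0.32 False rad -0.8 tan 0.1 y -3.5 w 24.6 t 6.93 F [-0.3 -3.5 -0.7] tcp [502.5 151.2 136.3]
-0.16 False rad -0.8 tan 0.6 y -4.0 w 24.6 t 7.31 F [ 0.  -4.1 -0.7] tcp [517.5 148.5 139.9]
0.0 False rad 0.5 tan 0.9 y -5.3 w 24.5 t 7.68 F [-0.  -5.4  0.5] tcp [533.2 145.7 141.1]
0.16 False rad 0.8 tan 0.0 y -5.9 w 24.4 t 8.06 F [-0.9 -5.8  0.8] tcp [549.2 142.8 140. ]
0.32 False rad 3.0 tan 0.8 y -5.6 w 24.3 t 8.43 F [ 0.7 -5.9  2.6] tcp [564.9 140.  136.4]
0.48 False rad 4.3 tan 0.6 y -5.3 w 23.5 t 8.81 F [ 1.6 -5.6  3.5] tcp [580.3 137.3 130.6]
0.5 False rad 4.9 tan -0.6 y -6.9 w 23.4 t 9.06 F [ 0.6 -7.1  4.5] tcp [581.3 137.1 130.2]
```

Run:
```python
from go import *
off=-1.3*Y
for a in (0.56,0.62,0.68,0.74,0.80):
    s=robot.move_linear(tcp(at(a))+off,speed=25,f_stop=12)
    F=np.array(robot.current_contact_force()); rad=np.sin(a)*X+np.cos(a)*Z; tan=np.cos(a)*X-np.sin(a)*Z
    st(round(a,2),s,"rad",round(F@rad,1),"tan",round(F@tan,1),"w",round(robot.current_gripper_width()*93,1))
    if s or F@tan<-12: break
d=robot.get_image("wrist"); t=robot.get_image("scene")
cv2.imwrite("pics/e.png",cv2.resize(np.hstack([d["img"],t["img"][100:340,200:520].repeat(2,0).repeat(2,1)]),(800,300)))
```

```text
0.56 False rad 5.9 tan 0.7 w 23.4 t 9.45 F [ 2.7 -6.3  4.6] tcp [586.9 136.1 127.4]
0.62 False rad 6.7 tan 0.0 w 22.6 t 9.84 F [ 2.8 -6.8  5.5] tcp [592.6 135.1 124.5]
0.68 False rad 8.5 tan 0.6 w 20.9 t 10.23 F [ 4.5 -7.4  6.2] tcp [598.3 134.  121.5]
0.74 False rad 6.7 tan 1.1 w 2.6 t 10.62 F [ 4.8 -3.6  4.2] tcp [604.7 133.8 118.9]
0.8 False rad 2.4 tan 1.7 w 0.4 t 11.02 F [3.1 0.9 0.5] tcp [603.2 134.3 110.3]
```

View pics/e.png

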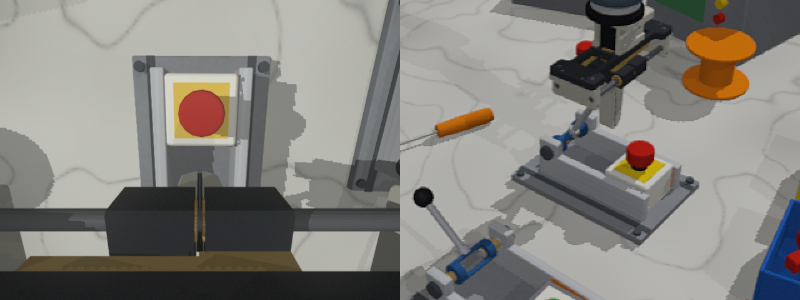

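The ball slipped out behind the fingers near the end; they are now shut at about x = 72 mm in the axle frame. I'll back away forward and up, then look at the joint.

Run:
```python
from go import *
p=np.array(robot.current_tcp_pos())
robot.move_linear(p+15*X,speed=60); robot.move_linear(p+15*X+110*Z); st("up")
robot.move_linear(p-150*X+110*Z,speed=250)
d=robot.get_image("top"); t=robot.get_image("scene"); w=robot.get_image("wrist")
cv2.imwrite("pics/f.png",np.hstack([cv2.resize(w["img"],(400,300)),cv2.resize(t["img"][100:340,230:550],(400,300))]))
cv2.imwrite("pics/wfull.png",w["img"])
import pickle; pickle.dump((d,t,w),open("im.pkl","wb"))
```

```text
up t 12.4 F [-0.1  0.1 -0.7] tcp [617.1 131.6 219.5]
```

View pics/f.png

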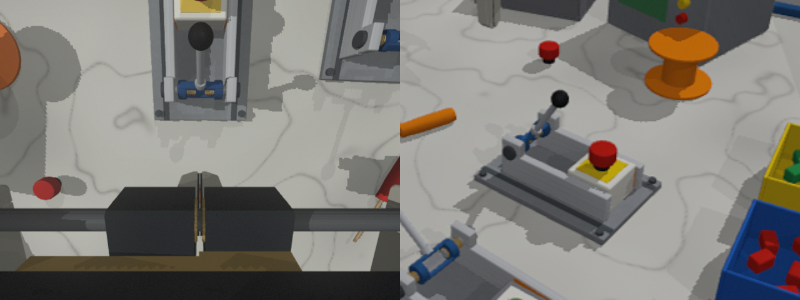

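Knob now at wrist (320,59) and scene (358,179), leaning towards the box. I'll measure its angle.

Run:
```python
from go import *
import pickle; d,t,w=pickle.load(open("im.pkl","rb"))
bs=blob(t["img"],(358,179),12,"black"); bw=blob(w["img"],(320,59),27,"black"); print(bs[:2],bw[:2])
def q(n,rs):
    p,e=tri(rs); r=p-A; print(n,p.round(1),np.round(e,1),"rel",(r@X).round(1),(r@Y).round(1),r[2].round(1),"a",np.arctan2(r@X,r[2]),np.linalg.norm(r))
q("sw",[ray(t,bs[0]),ray(w,bw[0])])
for a in(0.45,0.55,0.616):  # predicted pixels
    for im,n in((t,"s"),(w,"w"),(d,"t")):
        R=Ro.from_euler("xyz",im["orientation"]); v=R.inv().apply(at(a)-im["eye"]); f=240/np.tan(np.radians(im["fovy"])/2)
        print(a,n,(v[:2]/v[2]*f+[im["cx"],im["cy"]]).round(1))
```

```text
(array([357.49659864, 178.95918367]), array([351, 173,  14,  13, 147], dtype=int32)) (array([321.05779468,  58.21901141]), array([ 301,   36,   40,   45, 1315], dtype=int32))
sw [581.8 137.1 145. ] [0.4 0.4] rel 50.4 -1.7 85.0 a 0.5349740738924886 98.80848941837999
0.45 s [355.1 174.8]
0.45 w [318.8  68.7]
0.45 t [218.7 246.1]
0.55 s [359.1 178.7]
0.55 w [318.8  55.3]
0.55 t [220.8 240. ]
0.616 s [361.6 181.5]
0.616 w [318.8  47.3]
0.616 t [222.2 236.4]
```

The handle stands at about 0.53 rad and the stop is at 0.616, so it is about 0.08 short. I'll push the ball home from behind with the shut fingers, with a force stop.

Run:
```python
from go import *
B=np.array([A[0],A[1],0])-1.5*Y
robot.move_linear(B+8*X+219*Z,speed=250)
print(robot.move_linear(B+8*X+134*Z,speed=120,f_stop=10)); st("down")
s=robot.move_linear(B+58*X+134*Z,speed=25,f_stop=22)
r=np.array(robot.current_tcp_pos())-A; st("push",s,"x",r@X,"y",r@Y)
robot.sleep(0.3)
r=np.array(robot.current_tcp_pos())-A; st("hold",s,"x",r@X)
robot.move_linear(B+5*X+134*Z,speed=100); robot.move_linear(B+5*X+220*Z,speed=200)
robot.move_linear(B-78*X+220*Z,speed=250)
t=robot.get_image("scene"); w=robot.get_image("wrist"); st("clear")
cv2.imwrite("pics/g.png",np.hstack([cv2.resize(w["img"],(400,300)),cv2.resize(t["img"][100:340,230:550],(400,300))]))
bs=blob(t["img"],(360,180),13,"black"); bw=blob(w["img"],(320,54),30,"black"); print(bs[:2],bw[:2])
p,e=tri([ray(t,bs[0]),ray(w,bw[0])]); r=p-A; print(p,e,r@X,r[2],"a",np.arctan2(r@X,r[2]))
```

```text
False
down t 14.71 F [ 0.   0.2 -0.4] tcp [540.5 144.7 134.9]
push True x 35.42454736703436 y -1.7953942531555924 t 16.02 F [-1.2  0.2  0.7] tcp [567.1 139.5 131.7]
hold True x 35.170024966112905 t 16.32 F [-0.7  0.3  0.9] tcp [566.8 139.5 131.2]
clear t 17.93 F [-0.3  0.4  0.5] tcp [455.9 159.3 219.2]
(array([360.31468531, 181.98601399]), array([354, 176,  14,  13, 143], dtype=int32)) (array([319.78615385,  43.82923077]), array([ 300,   24,   40,   42, 1300], dtype=int32))
[587.5949172  136.17618822 140.86355324] [np.float64(0.13162667555795948), np.float64(0.13162667555795426)] 56.21142891515041 80.86355323897732 a 0.6074562541157295
```

View pics/g.png

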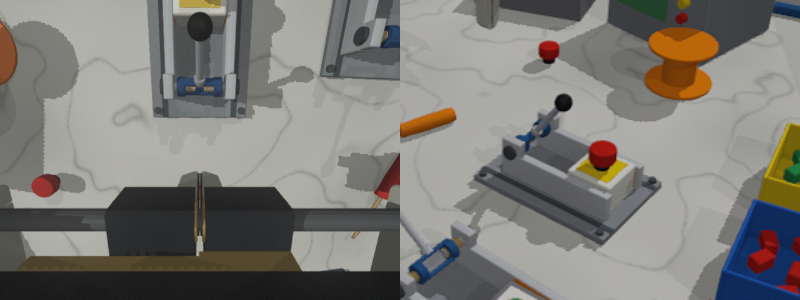

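The angle is now about 0.607, within measuring error of the stop. There is time for a second, firmer push to confirm it is hard against the stop.

Run:
```python
from go import *
B=np.array([A[0],A[1],0])-1.5*Y
robot.move_linear(B+8*X+220*Z,speed=250)
robot.move_linear(B+8*X+134*Z,speed=150,f_stop=10)
s=robot.move_linear(B+58*X+134*Z,speed=25,f_stop=30)
r=np.array(robot.current_tcp_pos())-A; st("push",s,"x",r@X)
robot.move_linear(B+5*X+134*Z,speed=120); robot.move_linear(B+5*X+220*Z,speed=200)
robot.move_linear(B-78*X+220*Z,speed=250)
t=robot.get_image("scene"); w=robot.get_image("wrist"); st("clear")
bs=blob(t["img"],(360,180),13,"black"); bw=blob(w["img"],(320,44),30,"black")
p,e=tri([ray(t,bs[0]),ray(w,bw[0])]); r=p-A; print(bs[0],bw[0],"a",np.arctan2(r@X,r[2]))
o=blob(t["img"],(219,257),14,"black")[0]; print("other",o)
```

```text
push True x 35.28362060584418 t 20.5 F [-2.2 -0.   0.9] tcp [567.  139.7 132.3]
clear t 22.07 F [ 1.2 -0.4 -0.6] tcp [455.9 159.3 219.2]
[360.22758621 181.84137931] [319.61376404  39.13132022] a 0.6061245150328227
other [218.10614525 257.29608939]
```

The second push met the stop at the same place (x = 35.3 against 35.4), and the other knob has not moved. Handing in.

```bash
python3 -c "
from bench import robot
print(robot.hand_in())"
```

```text
the job is handed in; nothing more can be done
None
```

The white box is clamped: its handle is home at the stop (measured lean 0.606 rad against 0.616 nominal) and released, the grey box's knob has not moved, and I handed the job in at about 22 s. The ball slipped from the grip just short of the stop, so I pushed it home with the shut fingers.

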